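# Shift the braked bottle carriage to its stop and lock it

## Task

The empty grey pump bottle stands in a little braked carriage on a rail. Flick the carriage's brake lever right up to release it before moving it, roll the carriage gently along until its front rests against the end stop, then push the lever down until the brake bites firmly on the ridge and stays locked, without forcing it. Leave everything else on the radiator cover where it is.

Things in the scene. Friction and masses are not known exactly. Their poses are not given: they have to be found in the camera images.
- track: aluminium rail fixed to the laminate: channel 360 x 70 mm, side lips 12 mm high, a black rubber ridge 10 mm wide along its middle. Origin at its centre on the laminate; x along the rail to the stop, z up. The ridge's top is 34 mm up at the starting end; at the stop end it is worn or built up by an unmeasured amount (27 to 41 mm), so where the brake bites there must be felt.
- carriage: steel four-wheeled carriage captive on the rail; rolls along the rail's x only (2 N drag with the brake up). The grey pump bottle is fixed upright in it: 50 mm wide, top 147 mm up, centre 58 mm past the lever hinge. Deck 90 x 56 mm from the hinge towards the stop, top 51 mm up. Origin at laminate level below the hinge; x to the stop. The lever and its foot are part of it.
- carriage_front (a point): middle of the flat front edge of the carriage's deck, 90 mm beyond the lever hinge, 47 mm above the laminate: the edge that meets the stop.
- stop: dark steel block 56 mm wide, 60 mm tall, fixed across the far end of the rail, with a thin rubber face. Origin in the plane of the rubber face at laminate level, on the rail's middle line; x points along the rail, away from the carriage. The carriage is home when its front edge rests on this face.
- lever_hinge (a point): the lever's hinge axis (level, across the rail), in the middle of the carriage's rear edge, 45 mm above the laminate.
- lever_tip (a point): where to pinch or press the lever: 90 mm from the hinge axis, in the middle of the bar's thickness. The lever is a plain steel bar 16 mm wide and 8 mm thick that sticks out from the hinge away from the stop; it ends 15 mm past this point.
- brake_foot (a point): lowest point of the lever's rubber foot, 50 mm from the hinge, 12 mm below the bar's middle. At the stop end it meets the ridge at a lever angle of about -0.11 to +0.16. From there the push at lever_tip climbs by about 2 N per mm down, and the foot bears on the ridge with about 1.8 x (push - 5 N). Let go, it keeps that load, up to 12 N (over 8 N is firm); beyond 24 N it is forced.
- brake (a joint): angle of the brake lever (rad): 0 is level, positive is raised; upper end 0.75, lower end -0.3. It starts down, braked, at about 0. The hinge is stiff and stays where it is left: about 5 to 7 N at lever_tip swings it either way.
- key_hook: steel key hook on a stand 170 mm tall, fixed, a bystander
- lint_brush: wooden-backed lint brush, 190 x 45 x 26 mm, lying on its pad, the handle to its -x, a bystander. Origin at the centre of its underside.
- torch: yellow plastic torch standing on its 50 mm lens head, 140 mm tall, a bystander. Origin at the centre of its underside.
- glass_jar: small glass jar with steel twist cap, 56 mm across, 75 mm tall, a bystander. Origin at the centre of its underside.
- bowl: white ceramic bowl, 110 mm across, 45 mm tall, a bystander. Origin at the centre of its underside.
- card_box: cardboard box 75 x 55 x 30 mm, a bystander. Origin at the centre of its underside.
- door_wedge: stepped wooden door wedge 90 x 35 x 24 mm, lying flat, a bystander. Origin at the centre of its underside.
Mind the look-alikes: they are no part of the job. What is shaped like the stop but blue or purple is not meant.

How it is judged:
By the outcome, as a careful person would: the job done as asked, in the order asked, and still so for the second after the job is handed in, with the robot touching nothing.
It also fails if it takes over 59 s, if anything falls off the work surface, if the arm or the gripper's body presses on something with over 40 N, if the wrist force passes 120 N, or if a joint passes its speed limit or range.

## Robot

A 6-joint arm with a two-finger parallel gripper is mounted at the origin on the work surface. World frame = base frame: x ahead of the robot, y to its left, z up, the work surface at z = 0. Lengths are in m, angles in rad, forces in N, time in s.
With the tool pointing down it reaches from about 0.275 to 0.875 m from the base axis. Payload 12.5 kg.
Tool frame: the origin (TCP) lies on the front face of the gripper's body, between the roots of the fingers; the fingertips stand 73 mm ahead of it and the grasp point (between the pads) lies 54 mm ahead of it; y points along the fingers, x is the direction in which the jaws open and shut, and the axes are right-handed (so a half turn about y gives the same grasp; the last joint's range is limited). The gripper opens to 85 mm and grips with 20 to 120 N. Pads are 22 mm wide; open, the fingers measure 114 mm over their backs; the gripper's body (76 mm by 85 mm) begins 54 mm behind the grasp point. The pads swing forward as they close: fully open they stand 13 mm farther back than shut.
Start: joints at [-1.428, 0.351, 1.652, -0, 1.139, -0.085], TCP at [0.124, -0.536, 0.304] pointing down, gripper open.
Joint ranges: [-2.75, 2.75], [-0.79, 2.1], [0.01, 2.65], [-1.57, 4.71], [0.07, 3.14], [-2.87, 2.87]. Speed limits (rad/s): [2.22, 2.22, 2.79, 3.14, 3.14, 3.14].

## Interface

Orientations are given as a unit quaternion [x, y, z, w].
In Python, from station import status, optics, job gives the robot as it stands.
- The arm moves only by the tool arm_command, never from a script. Its argument "moves" is a list of rows, each a list of 6 numbers: the shift along the world's x, y, z in mm, then the turn, a rotation vector about the world's x, y, z in degrees. A call has 1 to 8 rows; each row shifts and turns the commanded pose from where the row before left it; what a row does not reach is not made up. A row lasts 1/12 s, in which the tool goes at most 41.7 mm and 7.16 degrees, less where a joint would pass 70% of its speed; a pose out of reach is approached as far as the arm can. A call is refused whole if a number of a shift passes 41.7 or a number of a turn 7.16, either way. A call with a gripper value outside its range is refused whole. "gripper" is the opening, from 0 (shut) to 1 (fully open), set as the call begins (left out, the last holds). The fingers move at their own pace and stop on an object; "newtons" is the grip in N (left out, the last holds). Time passes only in rows, so rows that do not move let the fingers close. It gives the time, the measured TCP pose, the force and the opening at its end, in the units of the state.
- status.sense(): the state, without advancing time (a new reading comes with each control period).
- optics.camera(name): name is "scene" or "top"; returns the picture (384x512x3 uint8, red, green, blue); there is no depth.
- optics.calibration(name): a dict with "camera_matrix" (3x3 intrinsics, pixels), "k1" (the pictures are not rectified: a ray, as slopes to the right and down, at radius r is drawn at 1 + k1 r^2 times it, then the intrinsics apply), "rvec" (rotation vector, rad) and "tvec" (3), from world to camera coordinates, as OpenCV has them. Camera axes: x right, y down, z forward; pixel columns grow to the right and rows downward; lengths in m; the calibration is good to about 2 mm. A picture is of the moment at which its call begins. calibration takes no time and is no camera call.
- job.sign_off(): hands the job in, once; it reports no verdict.
The state is a dict: "clock": time; "joint_pos": joint angles; "qvel": joint speeds; "effort": joint torques, N m; "ee_pos": TCP position; "tool_rot": TCP orientation; "contact_force": force on the tool from outside, world axes, zero at the start; "wrist_torque": the same for the moment, N m; "finger_gap": finger opening in m.
Only numpy, scipy, OpenCV 4.12 (cv2) and the standard library are available. Lean on these libraries where they do the work, as an engineer would, in place of code of your own. Each camera call takes 0.05 s, during which the arm holds its last target.

## Working session

There is one attempt and no reset: what is moved stays moved. The work goes in short steps, Python scripts to look and compute and a tool call to move; the robot and the scene stay as the last step left them, time stands still between calls to the robot, and variables do not carry over. Pictures are saved under pics/ and viewed, and the job is handed in when it is done.

Besides the shell and the picture viewer there is one more tool, called after "Emit:" by a JSON object that holds its "api" and its "payload". arm_command: Moves the arm, as the interface text tells. Its arguments: {"type":"object","properties":{"moves":{"type":"array"},"gripper":{"type":"number"},"newtons":{"type":"number"}},"required":["moves"]}

```bash
ls; mkdir -p pics
python3 - <<'E'
from station import status, optics
import cv2
for n in ("scene","top"):
    im=optics.camera(n); cv2.imwrite(f"pics/{n}0.png",im[:,:,::-1]); print(n,optics.calibration(n))
print(status.sense())
E
```

```text
pics
scene {'camera_matrix': array([[440.27426787,   0.        , 258.58066805],
       [  0.        , 440.27426787, 194.47825837],
       [  0.        ,   0.        ,   1.        ]]), 'k1': -0.032976243876453745, 'rvec': array([ 2.22299945,  0.69683319, -0.31362915]), 'tvec': array([-0.46237338, -0.19294461,  1.31823432])}
top {'camera_matrix': array([[354.92307644,   0.        , 259.03931029],
       [  0.        , 354.92307644, 196.05910672],
       [  0.        ,   0.        ,   1.        ]]), 'k1': -0.01141213062621515, 'rvec': array([ 2.0867291 , -2.14818386,  0.18476823]), 'tvec': array([0.00706211, 0.55869781, 0.80566629])}
{'clock': 0.1, 'joint_pos': array([-1.42759338e+00,  3.51201234e-01,  1.65234660e+00,  4.33203299e-06,
        1.13905852e+00, -8.46023971e-02]), 'qvel': array([-0.00165373, -0.00068298, -0.00166726,  0.00146014, -0.00067504,
       -0.00195993]), 'effort': array([ 1.18905591e-04, -5.06836653e+01, -2.91875875e+01, -1.16864153e-04,
        2.67945041e-03, -4.05068235e-06]), 'ee_pos': array([ 0.12420666, -0.53557825,  0.303407  ]), 'tool_rot': array([-0.55334095,  0.44019201, -0.43967244,  0.55383475]), 'contact_force': array([ 0.34657906, -0.58894631,  1.12467178]), 'wrist_torque': array([0.01162175, 0.02296361, 0.02847906]), 'finger_gap': 0.08532523225801336}
```

View pics/scene0.png

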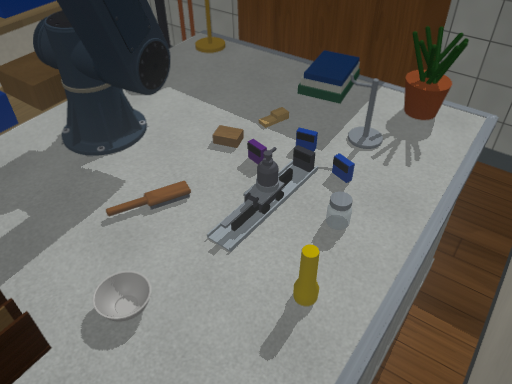

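View pics/top0.png

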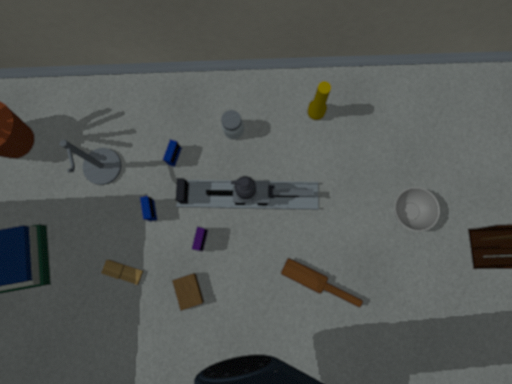

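The top picture shows the rail running from (320,195) to (182,190). The carriage and bottle are near (245,190). There are four stop-shaped blocks: dark (182,190), blue (172,152), blue (148,207) and purple (200,239). The dark one across the rail's end is the one meant. I'll confirm that in enlarged crops.

Run:
```python
import cv2, numpy as np
t=cv2.imread("pics/top0.png"); s=cv2.imread("pics/scene0.png")
a=cv2.resize(t[165:225,165:335],None,fx=4.7,fy=4.7,interpolation=cv2.INTER_CUBIC)
b=cv2.resize(s[120:255,195:365],None,fx=4.4,fy=4.4,interpolation=cv2.INTER_CUBIC)
cv2.imwrite("pics/topcrop.png",a); cv2.imwrite("pics/scenecrop.png",b)
```

```text
(no output)
```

View pics/topcrop.png

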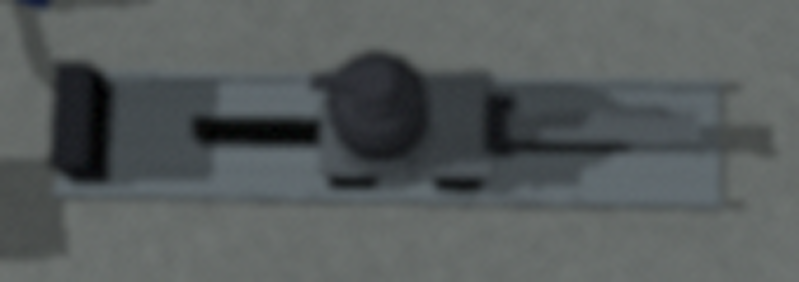

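View pics/scenecrop.png

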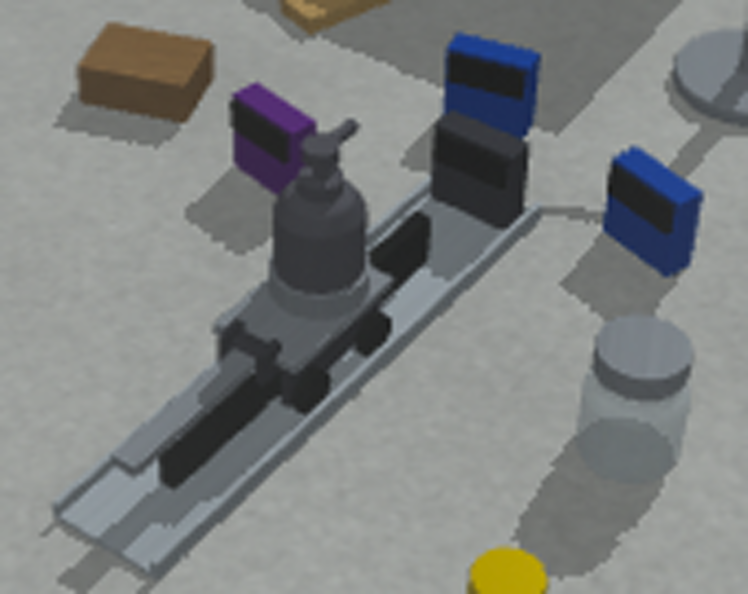

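The crops confirm it. The dark block with the rubber face closing the rail's end is the stop; the two blue blocks and the purple one stand free of the rail. The lever is the grey bar pointing away from the stop, towards the rail's open end. Next I'll measure.

```bash
cat > h.py <<'E'
import numpy as np, cv2
from station import status, optics
def cast(cam,px,z):
    c=optics.calibration(cam); K=c["camera_matrix"]; R,_=cv2.Rodrigues(c["rvec"]); t=c["tvec"]
    u=cv2.undistortPoints(np.array(px,float).reshape(-1,1,2),K,np.array([c["k1"],0,0,0,0])).reshape(-1,2)
    d=np.c_[u,np.ones(len(u))]@R; o=-R.T@t
    z=np.broadcast_to(z,len(u))
    return o+d*((z-o[2])/d[:,2])[:,None]
def proj(cam,P):
    c=optics.calibration(cam)
    return cv2.projectPoints(np.array(P,float).reshape(-1,1,3),c["rvec"],c["tvec"],c["camera_matrix"],np.array([c["k1"],0,0,0,0]))[0].reshape(-1,2)
def tri(p1,p2):
    A=[];b=[]
    M=np.zeros((3,3));v=np.zeros(3)
    for cam,p in(("scene",p1),("top",p2)):
        a=cast(cam,[p],0.)[0];q=cast(cam,[p],0.2)[0];d=(q-a)/np.linalg.norm(q-a)
        Pm=np.eye(3)-np.outer(d,d);M+=Pm;v+=Pm@a
    return np.linalg.solve(M,v)
E
python3 - <<'E'
from h import *
np.set_printoptions(precision=4,suppress=True)
tc=lambda x,y:(x/4.7+165-.4,y/4.7+165-.4)
sc=lambda x,y:(x/4.4+195-.4,y/4.4+120-.4)
print("lip start top",cast("top",[tc(722,88),tc(722,205)],.012))
print("lip start scene",cast("scene",[sc(57,510),sc(155,572)],.012))
print("lip far top",cast("top",[tc(110,77),tc(60,195)],.012))
print("lip far scene",cast("scene",[sc(540,210)],.012))
print("stop top edges", cast("top",[tc(105,65),tc(98,180)],.06))
print("stop scene face top corners",cast("scene",[sc(433,128),sc(522,160)],.06))
print("lever end top",cast("top",[tc(685,133)],.045),"scene",cast("scene",[sc(112,460),sc(135,468)],[.049,.049]))
print("deck rear top",cast("top",[tc(492,75),tc(490,180)],.051))
print("deck front scene?",cast("scene",[sc(217,328)],.051))
E
```

```text
lip start top [[ 0.5947 -0.1602  0.012 ]
 [ 0.5307 -0.1564  0.012 ]]
lip start scene [[ 0.5362 -0.1599  0.012 ]
 [ 0.6025 -0.1642  0.012 ]]
lip far top [[0.6112 0.1722 0.012 ]
 [0.5468 0.1986 0.012 ]]
lip far scene [[0.6188 0.1928 0.012 ]]
stop top edges [[0.6061 0.1645 0.06  ]
 [0.5459 0.1675 0.06  ]]
stop scene face top corners [[0.5548 0.1699 0.06  ]
 [0.6135 0.1726 0.06  ]]
lever end top [[ 0.5641 -0.1343  0.045 ]] scene [[ 0.5614 -0.1429  0.049 ]
 [ 0.5741 -0.1407  0.049 ]]
deck rear top [[ 0.5966 -0.0352  0.051 ]
 [ 0.5414 -0.0323  0.051 ]]
deck front scene? [[ 0.5479 -0.0366  0.051 ]]
```

Run:
```python
from h import *
from scipy.spatial.transform import Rotation as R
np.set_printoptions(precision=4,suppress=True)
s=status.sense(); M=R.from_quat(s["tool_rot"]).as_matrix(); print(M)
# lip outer lines in top image: strong edges along columns
g=cv2.cvtColor(cv2.imread("pics/top0.png"),cv2.COLOR_BGR2HSV)
im=cv2.imread("pics/top0.png").astype(int)
# bluish rail vs. laminate: b-r
d=im[:,:,0]-im[:,:,2]
for c in (270,280,300,310,205,212): print(c,d[176:216,c])
```

```text
[[ 0.2258 -0.0001  0.9742]
 [-0.9742  0.001   0.2258]
 [-0.001  -1.      0.0001]]
270 [ 2  2  2  3  5  7  9  7  7  6  5  3  6  4  3  4  6  5  1  5  6  6  7 10
 10 10  9  9 10 10 12 11  8  3  2  2  3  2  2  3]
280 [ 3  1  2  2  4  7 10 10  9 10  9  9  9  9  8  8  8 11  9  6  4  8 10 10
 10  8  9 11 10 14 13 12  9  3  3  2  2  3  3  2]
300 [ 4  4  2  3  2  8 11 11 11 13 13 11 10 12 10 11 11  9 12 11 10 11 12 13
 12 13 14 13 14 13 14 13 10  5  4  3  2  2  3  2]
310 [ 3  4  4  2  3  6  9 11 11 13 14 13 10 12 11 11 11 11 10  9 11 11 12 14
 12 14 12 13 14 14 13 13 10  6  2  2  2  1  1  1]
205 [ 2  3  4  4  9 10  9 10 10 10 10  9 10 10  8  8  8  8 10  9 10  9 10 10
  9  9  9 12 13 13 10  7  3  2  2  2  2  1  3  1]
212 [ 3  2  3  5 10 11 12 12 13 14 13 13 12 10  6  3  2 -2  2  7  9 13 13 14
 13 14 14 14 13 13 12  8  3  2  3  2  2  2  2  3]
```

Run:
```python
from h import *
np.set_printoptions(precision=4,suppress=True)
im=cv2.imread("pics/top0.png").astype(float); d=cv2.GaussianBlur(im[:,:,0]-im[:,:,2],(0,0),.8)
P=[]
for c in list(range(200,225))+list(range(272,316)):
    r=np.arange(170,218); m=d[170:218,c]>6
    k=np.flatnonzero(m); a,b=k[0],k[-1]
    f=lambda i,j:(r[i]+(6-d[r[i],c])/(d[r[j],c]-d[r[i],c])*(r[j]-r[i]))
    P.append((c,f(a,a-1),f(b,b+1)))
P=np.array(P)
for j in(1,2):
    X=cast("top",P[:,[0,j]],.012); p=np.polyfit(X[:,1],X[:,0],1); e=X[:,0]-np.polyval(p,X[:,1]); k=abs(e)<.004
    p=np.polyfit(X[k,1],X[k,0],1); print(p,e.std(),np.polyval(p,[-.124,-.034,.169]), np.degrees(np.arctan(p[0])))
```

```text
[0.0492 0.6084] 0.00029962134175592155 [0.6023 0.6068 0.6168] 2.8174437375430994
[0.0469 0.5353] 0.00021682837896593412 [0.5295 0.5337 0.5432] 2.68408645513939
```

Emit:
{"api": "arm_command", "payload": {"moves": [[27.7,25.7,0,0,0,4.64],[27.7,25.7,0,0,0,4.64],[27.7,25.7,0,0,0,4.64],[27.7,25.7,0,0,0,4.64],[27.7,25.7,0,0,0,4.64],[27.7,25.7,0,0,0,4.64],[27.7,25.7,0,0,0,4.64],[27.7,25.7,0,0,0,4.64]], "gripper": 0.8}}

```text
clock: 0.77
ee_pos: [0.3468, -0.3286, 0.3038]
tool_rot: [-0.665, 0.24, -0.24, 0.665]
contact_force: [0.1, -0.8, -0.1]
finger_gap: 0.0685
```

Emit:
{"api": "arm_command", "payload": {"moves": [[27.7,25.7,0,0,0,4.64],[27.7,25.7,0,0,0,4.64],[27.7,25.7,0,0,0,4.64],[27.7,25.7,0,0,0,4.64],[27.7,25.7,0,0,0,4.64],[27.7,25.7,0,0,0,4.64],[27.7,25.7,0,0,0,4.64],[27.7,25.7,0,0,0,4.64]]}}

```text
clock: 1.43
ee_pos: [0.5685, -0.1229, 0.3036]
tool_rot: [-0.707, 0.015, -0.015, 0.707]
contact_force: [-0.3, -0.0, 0.2]
finger_gap: 0.0685
```

Emit:
{"api": "arm_command", "payload": {"moves": [[0,0,-30,0,0,0],[0,0,-30,0,0,0],[0,0,-30,0,0,0],[0,0,-30,0,0,0],[0,0,-20,0,0,0],[0,0,0,0,0,0]], "gripper": 0.6}}

```text
clock: 1.93
ee_pos: [0.5655, -0.124, 0.1596]
tool_rot: [-0.706, 0.019, -0.014, 0.708]
contact_force: [-0.6, 0.7, -1.1]
finger_gap: 0.0512
```

Run:
```python
from h import *
s=optics.camera("scene")[:,:,::-1]; t=optics.camera("top")[:,:,::-1]
cv2.imwrite("pics/s1.png",cv2.resize(s[110:260,180:350],None,fx=3.8,fy=3.8,interpolation=cv2.INTER_CUBIC))
cv2.imwrite("pics/t1.png",cv2.resize(t[140:260,165:335],None,fx=4.4,fy=4.4,interpolation=cv2.INTER_CUBIC))
```

```text
(no output)
```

View pics/s1.png

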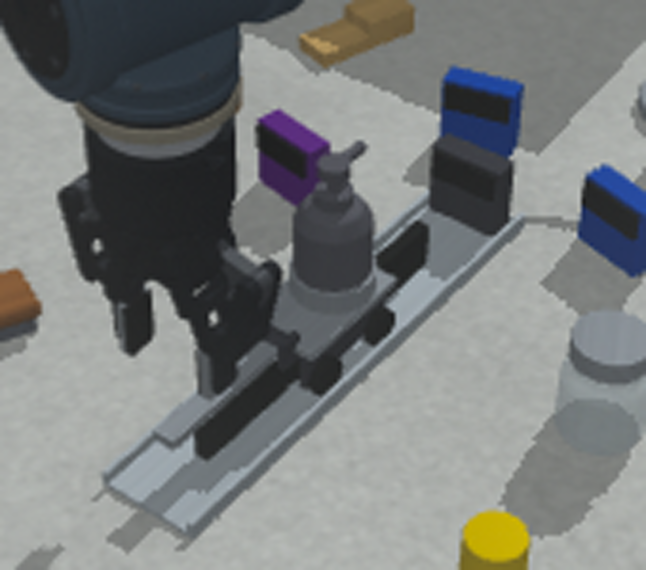

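View pics/t1.png

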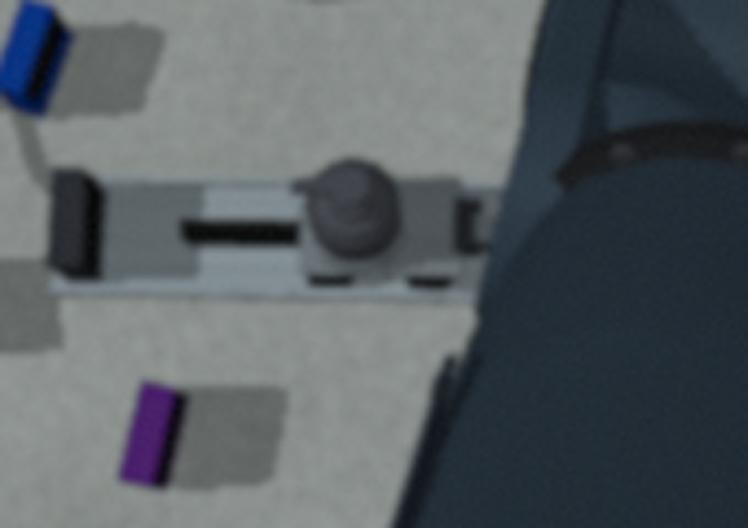

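Run:
```python
from h import *
np.set_printoptions(precision=4,suppress=True)
s=status.sense();print(s["ee_pos"])
print(cast("scene",[(135/3.8+180,350/3.8+110),(214/3.8+180,390/3.8+110)],.0896))
print(cast("scene",[(168/3.8+180,440/3.8+110)],.049)) # lever end
```

```text
[ 0.5674 -0.1246  0.164 ]
[[ 0.5385 -0.1259  0.0896]
 [ 0.5951 -0.1261  0.0896]]
[[ 0.5719 -0.1416  0.049 ]]
```

Emit:
{"api": "arm_command", "payload": {"moves": [[0.5,0,-16,0,0,0],[0.5,0,-16,0,0,0],[0,0,-12,0,0,0],[0,0,-10,0,0,0],[0,0,-6,0,0,0],[0,0,-3,0,0,0],[0,0,0,0,0,0],[0,0,0,0,0,0]]}}

```text
clock: 2.7
ee_pos: [0.5687, -0.1247, 0.1014]
tool_rot: [0.707, -0.016, 0.017, -0.707]
contact_force: [-0.4, 0.4, 0.9]
finger_gap: 0.051
```

Emit:
{"api": "arm_command", "payload": {"moves": [[0,0,0,0,0,0],[0,0,0,0,0,0],[0,0,0,0,0,0],[0,0,0,0,0,0]], "gripper": 0.3, "newtons": 25}}

```text
clock: 3.03
ee_pos: [0.5685, -0.1246, 0.1011]
tool_rot: [0.707, -0.017, 0.017, -0.707]
contact_force: [0.6, -0.3, 0.1]
finger_gap: 0.0254
```

Emit:
{"api": "arm_command", "payload": {"moves": [[0,0,0,0,0,0],[0,0,0,0,0,0],[0,0,0,0,0,0],[0,0,0,0,0,0]], "gripper": 0.0, "newtons": 25}}

```text
clock: 3.37
ee_pos: [0.5667, -0.1244, 0.1006]
tool_rot: [-0.707, 0.018, -0.015, 0.707]
contact_force: [-10.7, -0.3, 7.4]
finger_gap: 0.0154
```

Run:
```python
from h import *
s=optics.camera("scene")[:,:,::-1]
cv2.imwrite("pics/s2.png",cv2.resize(s[110:260,180:350],None,fx=3.8,fy=3.8,interpolation=cv2.INTER_CUBIC))
print(status.sense()["contact_force"],status.sense()["finger_gap"])
```

```text
[-9.31762844 -0.04003012  7.75440072] 0.015266416932569532
```

View pics/s2.png

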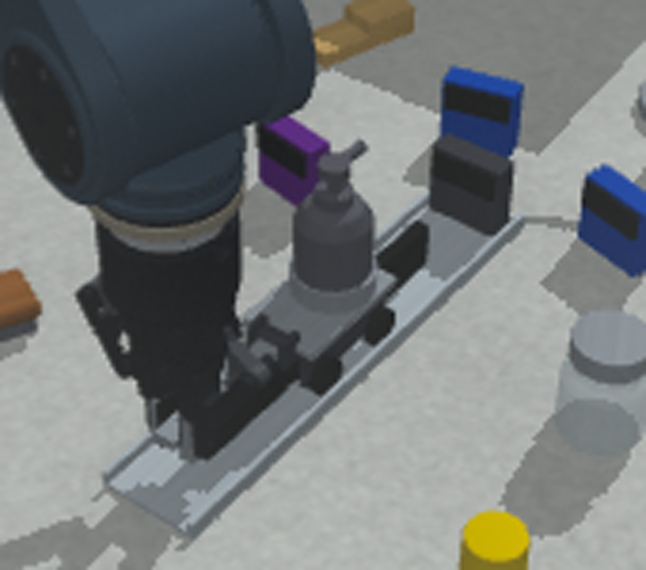

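Pinched: the gap is 15.3 mm and the scene view shows the bar between the pads. I'll recentre by -2 mm in x, then lift along the arc.

Emit:
{"api": "arm_command", "payload": {"moves": [[-2,0,0,0,0,0],[0,0,1,0,0,0],[0,0,0,0,0,0]], "newtons": 40}}

```text
clock: 3.67
ee_pos: [0.5661, -0.1244, 0.1016]
tool_rot: [-0.707, 0.017, -0.016, 0.707]
contact_force: [-1.0, 1.1, -1.5]
finger_gap: 0.015
```

```bash
python3 -c "
from station import status
s=status.sense();print(s['ee_pos'],s['contact_force'],s['wrist_torque'])"
```

```text
[ 0.56612301 -0.12436634  0.1016457 ] [-0.98973424  1.10356678 -1.45391763] [ 0.30938326  0.21137544 -0.13490853]
```

Emit:
{"api": "arm_command", "payload": {"moves": [[0,0.1,4.5,0,0,0],[0,0.3,4.5,0,0,0],[0,0.6,4.5,0,0,0],[0,0.8,4.4,0,0,0],[0,1.0,4.4,0,0,0],[0.1,1.2,4.3,0,0,0],[0.1,1.4,4.3,0,0,0],[0.1,1.6,4.2,0,0,0]]}}

```text
clock: 4.33
ee_pos: [0.5664, -0.1174, 0.1372]
tool_rot: [-0.707, 0.017, -0.016, 0.707]
contact_force: [-0.2, 1.0, -12.5]
finger_gap: 0.0149
```

Emit:
{"api": "arm_command", "payload": {"moves": [[0.1,1.8,4.1,0,0,0],[0.1,2.0,4.0,0,0,0],[0.1,2.2,3.9,0,0,0],[0.1,2.4,3.8,0,0,0],[0.1,2.6,3.6,0,0,0],[0.1,2.8,3.5,0,0,0],[0,0,0,0,0,0]]}}

```text
clock: 4.92
ee_pos: [0.5672, -0.1033, 0.1606]
tool_rot: [-0.707, 0.017, -0.017, 0.707]
contact_force: [-5.6, 1.9, -3.5]
finger_gap: 0.0148
```

Run:
```python
from h import *
s=optics.camera("scene")[:,:,::-1]
cv2.imwrite("pics/s3.png",cv2.resize(s[110:260,180:350],None,fx=3.8,fy=3.8,interpolation=cv2.INTER_CUBIC))
s=status.sense();print(s['ee_pos'],s['contact_force'],s['wrist_torque'])
```

```text
[ 0.56728092 -0.10344925  0.16057102] [-5.77088239  1.24840429 -3.9076957 ] [0.03886146 1.06500103 0.0831145 ]
```

View pics/s3.png

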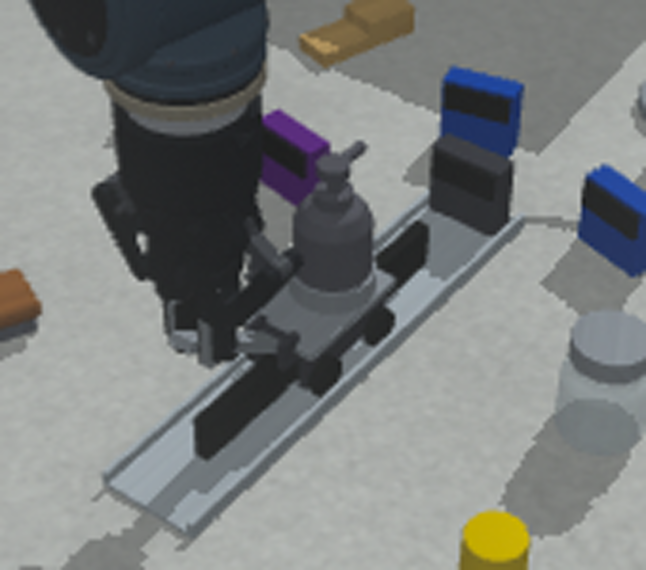

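Emit:
{"api": "arm_command", "payload": {"moves": [[-0.5,1.5,1.7,0,0,0],[-0.4,1.5,1.7,0,0,0],[0,0,0,0,0,0]]}}

```text
clock: 5.22
ee_pos: [0.567, -0.1007, 0.1637]
tool_rot: [0.707, -0.016, 0.017, -0.707]
contact_force: [1.7, 1.9, -9.6]
finger_gap: 0.0144
```

Emit:
{"api": "arm_command", "payload": {"moves": [[0,0.9,1,0,0,0],[0,0.9,1,0,0,0],[0,0,0,0,0,0]]}}

```text
clock: 5.47
ee_pos: [0.5669, -0.0989, 0.1656]
tool_rot: [0.707, -0.016, 0.017, -0.707]
contact_force: [5.1, 1.2, -12.0]
finger_gap: 0.0147
```

Emit:
{"api": "arm_command", "payload": {"moves": [[0.4,0.7,0.8,0,0,0],[0.3,0.7,0.8,0,0,0],[0,0,0,0,0,0]]}}

```text
clock: 5.72
ee_pos: [0.5672, -0.0976, 0.167]
tool_rot: [0.707, -0.017, 0.017, -0.707]
contact_force: [2.4, -0.8, -12.7]
finger_gap: 0.0145
```

Run:
```python
from h import *
s=optics.camera("scene")[:,:,::-1]; t=optics.camera("top")[:,:,::-1]
cv2.imwrite("pics/s4.png",cv2.resize(s[110:260,180:350],None,fx=3.8,fy=3.8,interpolation=cv2.INTER_CUBIC))
cv2.imwrite("pics/t4.png",t)
a=cv2.imread("pics/topcrop.png")
t0=cv2.imread("pics/top0.png")
v=np.hstack([t0[165:225,165:290],t[165:225,165:290]])
cv2.imwrite("pics/tc4.png",cv2.resize(v,None,fx=3.2,fy=3.2,interpolation=cv2.INTER_CUBIC))
s=status.sense();print(s['ee_pos'],s['contact_force'],s['wrist_torque'])
```

```text
[ 0.56718616 -0.09761037  0.16701773] [  2.91633461  -0.8519545  -11.95331241] [-0.45424596 -0.38030266  0.02204193]
```

View pics/s4.png

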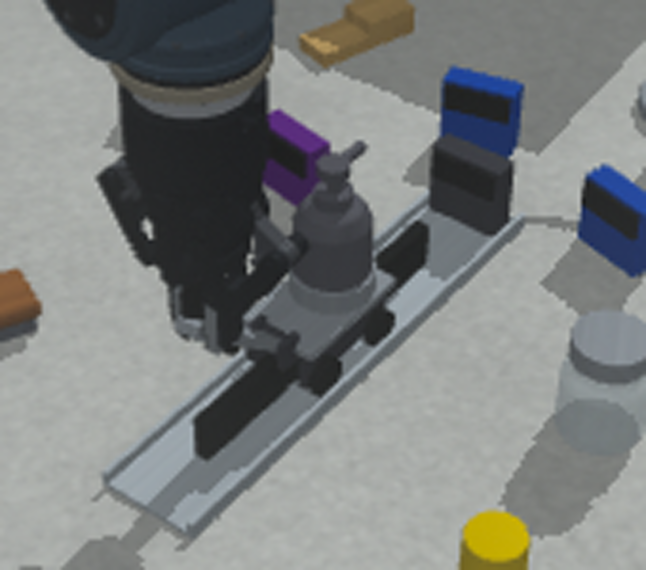

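View pics/tc4.png

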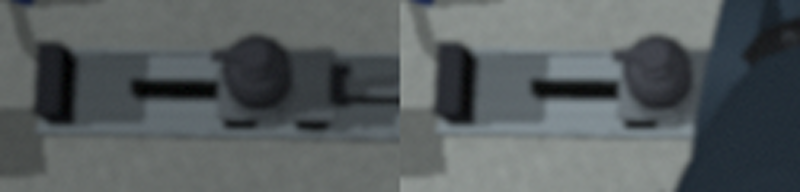

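Emit:
{"api": "arm_command", "payload": {"moves": [[0,0.7,0.8,0,0,0],[0,0.7,0.8,0,0,0],[0,0,0,0,0,0],[0,0,0,0,0,0]]}}

```text
clock: 6.15
ee_pos: [0.5672, -0.096, 0.1686]
tool_rot: [-0.707, 0.017, -0.017, 0.707]
contact_force: [4.1, 0.4, -12.9]
finger_gap: 0.0146
```

Emit:
{"api": "arm_command", "payload": {"moves": [[0,0.7,0.8,0,0,0],[0,0.7,0.8,0,0,0],[0,0,0,0,0,0],[0,0,0,0,0,0]]}}

```text
clock: 6.48
ee_pos: [0.5671, -0.0947, 0.1696]
tool_rot: [-0.707, 0.017, -0.017, 0.707]
contact_force: [7.0, -1.0, -21.0]
finger_gap: 0.0145
```

Emit:
{"api": "arm_command", "payload": {"moves": [[1,0,-1,0,0,0],[0,0,0,0,0,0],[0.1,1,0,0,0,0],[0.1,2,0,0,0,0],[0.1,3,0,0,0,0],[0.2,4,0,0,0,0],[0.2,5,0,0,0,0],[0.2,5,0,0,0,0]]}}

```text
clock: 7.15
ee_pos: [0.5686, -0.0745, 0.1692]
tool_rot: [0.707, -0.017, 0.016, -0.707]
contact_force: [-5.1, -1.0, -4.0]
finger_gap: 0.0147
```

Emit:
{"api": "arm_command", "payload": {"moves": [[-0.2,5,0,0,0,0],[-0.2,5,0,0,0,0],[0.2,5,0,0,0,0],[0.2,5,0,0,0,0],[0.2,5,0,0,0,0],[0.2,5,0,0,0,0],[0.2,5,0,0,0,0],[0.2,5,0,0,0,0]]}}

```text
clock: 7.82
ee_pos: [0.5702, -0.0343, 0.1693]
tool_rot: [0.707, -0.016, 0.017, -0.707]
contact_force: [2.0, -0.9, -5.9]
finger_gap: 0.0148
```

Run:
```python
from h import *
s=optics.camera("scene")[:,:,::-1]; t=optics.camera("top")[:,:,::-1]
v=np.vstack([cv2.resize(s[110:260,180:350],None,fx=3,fy=3,interpolation=cv2.INTER_CUBIC),cv2.resize(t[165:225,165:335],None,fx=3,fy=3,interpolation=cv2.INTER_CUBIC)])[:600]
cv2.imwrite("pics/v5.png",v)
s=status.sense();print(s['ee_pos'],s['contact_force'])
```

```text
[ 0.57018659 -0.03381873  0.16927466] [ 3.1849969   1.09265557 -5.04892359]
```

View pics/v5.png

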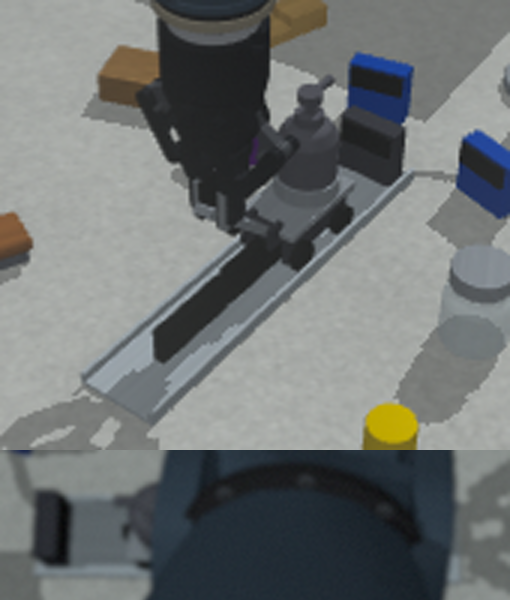

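The carriage rolls freely with the lever up, and about 50 mm of travel remain.

Emit:
{"api": "arm_command", "payload": {"moves": [[0.2,5,0,0,0,0],[0.2,5,0,0,0,0],[0.2,5,0,0,0,0],[0.3,5,0,0,0,0],[0.3,5,0,0,0,0],[0.2,4,0,0,0,0],[0.2,3,0,0,0,0],[0.1,2,0,0,0,0]]}}

```text
clock: 8.58
ee_pos: [0.5717, -0.0003, 0.1692]
tool_rot: [0.707, -0.016, 0.017, -0.707]
contact_force: [3.6, -2.0, -4.8]
finger_gap: 0.0147
```

Emit:
{"api": "arm_command", "payload": {"moves": [[0.1,1.5,0,0,0,0],[0.1,1.5,0,0,0,0],[0.1,1.5,0,0,0,0],[0.1,1.5,0,0,0,0]]}}

```text
clock: 8.92
ee_pos: [0.572, 0.0052, 0.1692]
tool_rot: [0.707, -0.017, 0.017, -0.707]
contact_force: [4.4, -2.3, -2.2]
finger_gap: 0.0146
```

Run:
```python
from h import *
s=optics.camera("scene")[:,:,::-1]
cv2.imwrite("pics/s6.png",cv2.resize(s[110:220,240:350],None,fx=5,fy=5,interpolation=cv2.INTER_CUBIC))
```

```text
(no output)
```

View pics/s6.png

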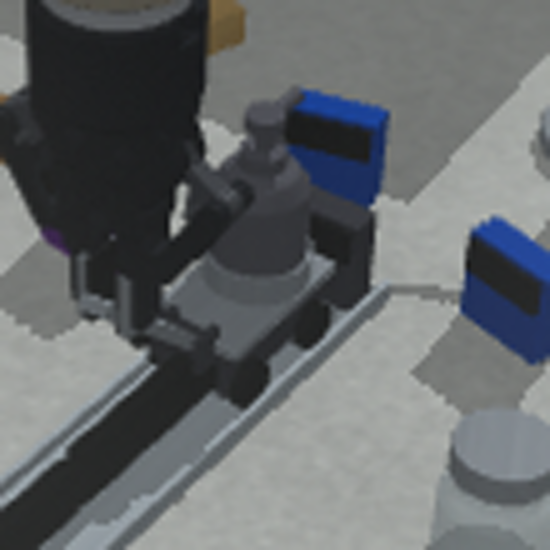

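The front edge (335,265) is a few mm short of the stop face (340,250), so I'll creep the rest.

Emit:
{"api": "arm_command", "payload": {"moves": [[0.1,1.2,0,0,0,0],[0,1.2,0,0,0,0],[0.1,1.2,0,0,0,0],[0,1.2,0,0,0,0]]}}

```text
clock: 9.3
ee_pos: [0.5722, 0.0101, 0.1692]
tool_rot: [0.707, -0.017, 0.017, -0.707]
contact_force: [4.1, -2.5, -1.9]
finger_gap: 0.0142
```

Emit:
{"api": "arm_command", "payload": {"moves": [[0.1,1,0,0,0,0],[0,1,0,0,0,0],[0.1,1,0,0,0,0]]}}

```text
clock: 9.55
ee_pos: [0.5724, 0.0131, 0.1692]
tool_rot: [0.707, -0.017, 0.017, -0.707]
contact_force: [4.4, -2.9, -1.2]
finger_gap: 0.0146
```

Emit:
{"api": "arm_command", "payload": {"moves": [[0.1,1,0,0,0,0],[0,1,0,0,0,0]]}}

```text
clock: 9.72
ee_pos: [0.5725, 0.0151, 0.1692]
tool_rot: [0.707, -0.017, 0.017, -0.707]
contact_force: [5.0, -2.0, -1.3]
finger_gap: 0.0147
```

Emit:
{"api": "arm_command", "payload": {"moves": [[0.1,1,0,0,0,0],[0,1,0,0,0,0]]}}

```text
clock: 9.88
ee_pos: [0.5726, 0.0171, 0.1692]
tool_rot: [0.707, -0.017, 0.017, -0.707]
contact_force: [3.9, -3.4, -0.0]
finger_gap: 0.0145
```

Emit:
{"api": "arm_command", "payload": {"moves": [[0.1,1,0,0,0,0],[0,1,0,0,0,0]]}}

```text
clock: 10.05
ee_pos: [0.5727, 0.0191, 0.1692]
tool_rot: [0.707, -0.017, 0.017, -0.707]
contact_force: [4.5, -1.7, -0.1]
finger_gap: 0.0147
```

Emit:
{"api": "arm_command", "payload": {"moves": [[0.1,0.7,0,0,0,0],[0,0.7,0,0,0,0]]}}

```text
clock: 10.22
ee_pos: [0.5728, 0.0201, 0.1692]
tool_rot: [0.707, -0.017, 0.017, -0.707]
contact_force: [3.8, -9.6, 0.2]
finger_gap: 0.015
```

The stop is felt: Fy jumps to -9.6 N at y≈0.020, after 114 mm of travel against an estimate of about 112 mm. Now I'll lower the lever along the arc, keeping a slight push towards the stop.

Emit:
{"api": "arm_command", "payload": {"moves": [[0.5,-1.3,-1.7,0,0,0],[0,-1.4,-1.7,0,0,0],[0,-1.4,-1.7,0,0,0],[0,0,0,0,0,0]]}}

```text
clock: 10.55
ee_pos: [0.573, 0.0162, 0.1649]
tool_rot: [-0.707, 0.017, -0.017, 0.707]
contact_force: [-2.4, -3.5, 12.1]
finger_gap: 0.0143
```

Emit:
{"api": "arm_command", "payload": {"moves": [[0,-1.2,-1.8,0,0,0],[0,-1.2,-1.8,0,0,0],[0,-1.2,-1.8,0,0,0],[0,-1.2,-1.8,0,0,0]]}}

```text
clock: 10.88
ee_pos: [0.5728, 0.0113, 0.158]
tool_rot: [0.707, -0.017, 0.016, -0.707]
contact_force: [-6.9, -4.8, 18.3]
finger_gap: 0.0148
```

Emit:
{"api": "arm_command", "payload": {"moves": [[-0.5,0,0,0,0,0],[0,0,0,0,0,0]]}}

```text
clock: 11.05
ee_pos: [0.5726, 0.0112, 0.1578]
tool_rot: [0.707, -0.017, 0.017, -0.707]
contact_force: [-2.5, -6.2, 12.6]
finger_gap: 0.0144
```

Run:
```python
from h import *
s=optics.camera("scene")[:,:,::-1]
cv2.imwrite("pics/s7.png",cv2.resize(s[110:220,240:350],None,fx=5,fy=5,interpolation=cv2.INTER_CUBIC))
s=status.sense();print(s['ee_pos'],s['contact_force'],s['wrist_torque'])
```

```text
[0.57261478 0.01117652 0.15778494] [-1.88713891 -6.68525748 11.81945353] [-0.59337286  0.34976724 -0.02650226]
```

View pics/s7.png

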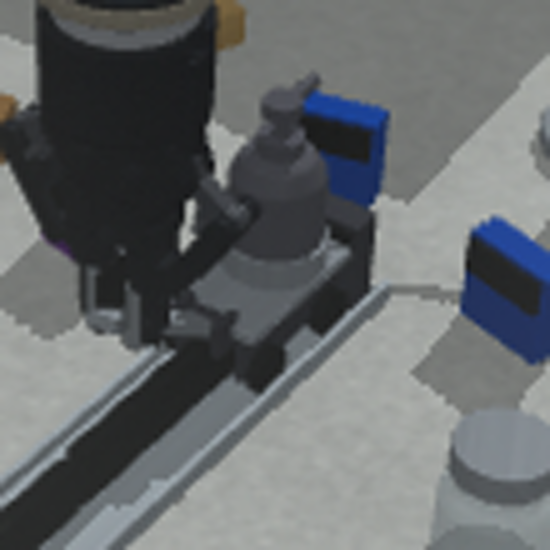

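Emit:
{"api": "arm_command", "payload": {"moves": [[0,-1.0,-1.6,0,0,0],[0,-1.0,-1.6,0,0,0],[0,-1.1,-2,0,0,0],[0,-1.1,-2,0,0,0],[0,-1.0,-2,0,0,0],[0,-1.0,-2.1,0,0,0],[0,0,0,0,0,0]]}}

```text
clock: 11.68
ee_pos: [0.5724, 0.0047, 0.1464]
tool_rot: [0.707, -0.017, 0.017, -0.707]
contact_force: [-3.9, -7.5, 12.7]
finger_gap: 0.0145
```

Emit:
{"api": "arm_command", "payload": {"moves": [[-0.2,-1.0,-2.1,0,0,0],[-0.1,-1.0,-2.1,0,0,0],[-0.1,-0.9,-2.1,0,0,0],[-0.1,-0.9,-2.1,0,0,0],[0,-0.8,-2.2,0,0,0],[0,-0.8,-2.2,0,0,0],[0,0,0,0,0,0]]}}

```text
clock: 12.27
ee_pos: [0.5721, -0.0006, 0.1335]
tool_rot: [0.707, -0.017, 0.017, -0.707]
contact_force: [-2.4, -6.3, 10.7]
finger_gap: 0.0149
```

Emit:
{"api": "arm_command", "payload": {"moves": [[-0.1,-0.6,-2.2,0,0,0],[-0.1,-0.6,-2.2,0,0,0],[0,-0.5,-2.2,0,0,0],[0,-0.5,-2.2,0,0,0],[0,0,0,0,0,0]]}}

```text
clock: 12.68
ee_pos: [0.5719, -0.0028, 0.1246]
tool_rot: [0.707, -0.017, 0.017, -0.707]
contact_force: [-1.3, -8.4, 8.6]
finger_gap: 0.0148
```

Run:
```python
from h import *
s=optics.camera("scene")[:,:,::-1]
cv2.imwrite("pics/s8.png",cv2.resize(s[110:220,240:350],None,fx=5,fy=5,interpolation=cv2.INTER_CUBIC))
s=status.sense();print(s['ee_pos'],s['contact_force'],s['wrist_torque'])
```

```text
[ 0.5719176  -0.00286623  0.12459988] [-1.18337117 -7.84942354  9.09193479] [-0.89770511  0.21966761 -0.00917992]
```

View pics/s8.png

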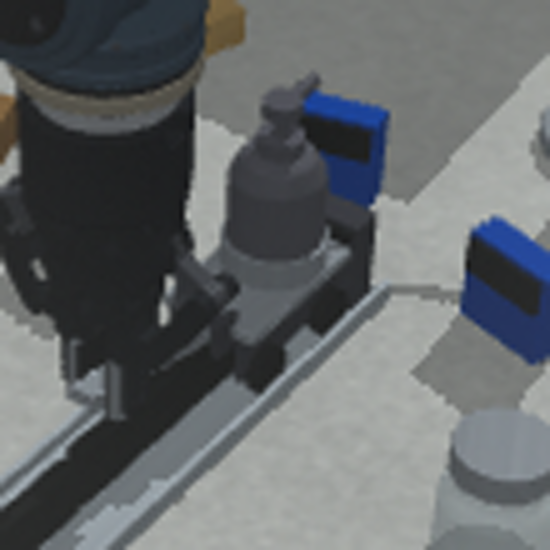

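The lever is near 0.2 rad, above any possible bite point, and the carriage is still on the stop. I'll let go here and finish by pressing from above with shut fingertips, which gives a cleaner force reading.

Emit:
{"api": "arm_command", "payload": {"moves": [[0,0,0,0,0,0],[0,0,0,0,0,0],[0,0,0,0,0,0],[0,0,0,0,0,0]], "gripper": 0.4}}

```text
clock: 13.07
ee_pos: [0.5716, -0.002, 0.1235]
tool_rot: [-0.707, 0.017, -0.016, 0.707]
contact_force: [-0.2, -0.0, 0.6]
finger_gap: 0.0344
```

Emit:
{"api": "arm_command", "payload": {"moves": [[0,0,5,0,0,0],[0,0,10,0,0,0],[0,0,15,0,0,0],[0,0,15,0,0,0],[0,-20,15,0,0,0],[0,-30,15,0,0,0],[0,-30,0,0,0,0],[0,-30,0,0,0,0]]}}

```text
clock: 13.73
ee_pos: [0.5724, -0.1134, 0.201]
tool_rot: [0.707, -0.016, 0.017, -0.707]
contact_force: [0.1, -0.2, 0.6]
finger_gap: 0.0343
```

Run:
```python
from h import *
s=optics.camera("scene")[:,:,::-1]; t=optics.camera("top")[:,:,::-1]
cv2.imwrite("pics/s9f.png",s);cv2.imwrite("pics/t9f.png",t)
cv2.imwrite("pics/s9.png",cv2.resize(s[110:230,220:340],None,fx=5,fy=5,interpolation=cv2.INTER_CUBIC))
cv2.imwrite("pics/t9.png",cv2.resize(t[140:260,165:335],None,fx=4.4,fy=4.4,interpolation=cv2.INTER_CUBIC))
s=status.sense();print(s['ee_pos'],s['contact_force'],s['wrist_torque'])
```

```text
[ 0.57211565 -0.11567852  0.20017723] [-0.55775052 -0.17023358 -0.07470423] [ 0.02485721  0.019524   -0.01531562]
```

View pics/s9.png

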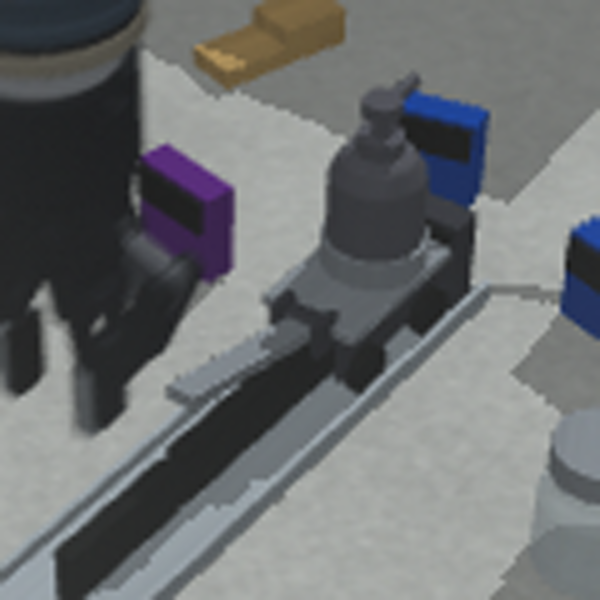

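View pics/t9.png

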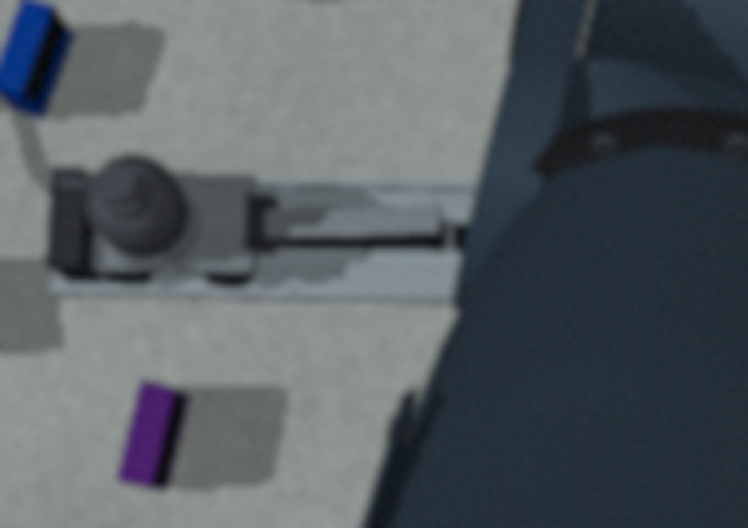

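Run:
```python
from h import *
np.set_printoptions(precision=4,suppress=True)
S=lambda x,y:(x/5+220-.4,y/5+110-.4); T=lambda x,y:(x/4.4+165-.4,y/4.4+140-.4)
print("lever end mid-top", tri(S(178,392),T(443,222)))
for z in(.055,.06,.065,.07): print(z,cast("scene",[S(169,384),S(190,400)],z).mean(0),cast("top",[T(443,222)],z)[0])
print("deck rear: top",cast("top",[T(255,178),T(252,280)],.051),"scene",cast("scene",[S(265,298),S(345,345)],.051))
print("deck front: scene",cast("scene",[S(449,252)],.051), "stop face near corner scene",cast("scene",[S(473,212)],.06))
```

```text
lever end mid-top [ 0.5699 -0.0237  0.0716]
0.055 [ 0.5603 -0.0072  0.055 ] [ 0.5725 -0.0247  0.055 ]
0.06 [ 0.5636 -0.0118  0.06  ] [ 0.5714 -0.0246  0.06  ]
0.065 [ 0.5669 -0.0164  0.065 ] [ 0.5704 -0.0246  0.065 ]
0.07 [ 0.5702 -0.021   0.07  ] [ 0.5694 -0.0245  0.07  ]
deck rear: top [[0.6015 0.079  0.051 ]
 [0.544  0.0811 0.051 ]] scene [[0.5519 0.0785 0.051 ]
 [0.6039 0.0704 0.051 ]]
deck front: scene [[0.6086 0.163  0.051 ]] stop face near corner scene [[0.6072 0.1887 0.06  ]]
```

Triangulation puts the lever's end at (0.570, -0.024, top 0.072). That gives the hinge at y≈0.079, a lever angle of about 0.215, and lever_tip at y≈-0.010. I'll shut the jaws and tilt the tool 8° so that one fingertip edge presses exactly at lever_tip.

Emit:
{"api": "arm_command", "payload": {"moves": [[0,20,0,4,0,0],[0,30,0,4,0,0],[0,30,-10,0,0,0],[0,25,-15,0,0,0],[0,1,-15,0,0,0],[0,0,-8,0,0,0],[0,0,0,0,0,0],[0,0,0,0,0,0]], "gripper": 0}}

```text
clock: 14.5
ee_pos: [0.5722, -0.0065, 0.1513]
tool_rot: [-0.656, 0.018, -0.016, 0.755]
contact_force: [-0.1, 0.3, -0.1]
finger_gap: -0.0001
```

Run:
```python
from h import *
s=optics.camera("scene")[:,:,::-1]
cv2.imwrite("pics/s10.png",cv2.resize(s[110:230,220:340],None,fx=5,fy=5,interpolation=cv2.INTER_CUBIC))
s=status.sense();print(s['clock'],s['ee_pos'],s['contact_force'],s['wrist_torque'],s['finger_gap'],s['tool_rot'])
```

```text
14.55 [ 0.5724123  -0.00676129  0.15173159] [ 0.44885735  0.7421484  -0.13280398] [-0.08320267  0.02541     0.03826856] -0.0002950883025332504 [-0.65589233  0.01772182 -0.0160353   0.75447602]
```

View pics/s10.png

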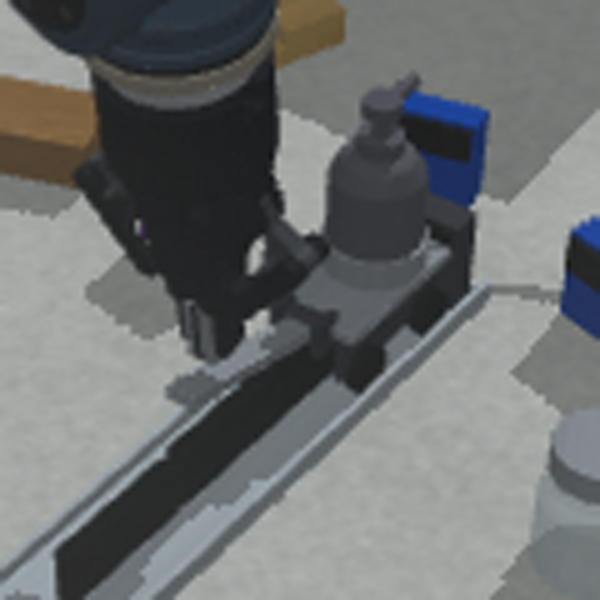

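Emit:
{"api": "arm_command", "payload": {"moves": [[0,-2.5,-3,0,0,0],[0,0,-3,0,0,0],[0,0,-1.5,0,0,0],[0,0,-1.5,0,0,0]]}}

```text
clock: 14.88
ee_pos: [0.572, -0.0091, 0.1418]
tool_rot: [-0.656, 0.018, -0.016, 0.755]
contact_force: [0.2, 0.5, 0.2]
finger_gap: -0.0001
```

Emit:
{"api": "arm_command", "payload": {"moves": [[0,0,-1,0,0,0],[0,0,-1,0,0,0],[0,0,-1,0,0,0]]}}

```text
clock: 15.13
ee_pos: [0.5723, -0.0091, 0.1395]
tool_rot: [-0.656, 0.017, -0.016, 0.754]
contact_force: [-2.0, -3.4, 7.8]
finger_gap: 0.0002
```

Emit:
{"api": "arm_command", "payload": {"moves": [[0,0,-0.8,0,0,0],[0,0,-0.8,0,0,0],[0,0,0,0,0,0]]}}

```text
clock: 15.38
ee_pos: [0.5724, -0.0092, 0.1379]
tool_rot: [-0.656, 0.017, -0.016, 0.754]
contact_force: [-1.0, -2.2, 6.2]
finger_gap: 0.0
```

Emit:
{"api": "arm_command", "payload": {"moves": [[0,0,-0.8,0,0,0],[0,0,-0.8,0,0,0],[0,0,0,0,0,0]]}}

```text
clock: 15.63
ee_pos: [0.5725, -0.0092, 0.1364]
tool_rot: [-0.656, 0.017, -0.016, 0.754]
contact_force: [-0.9, -4.1, 6.8]
finger_gap: -0.0001
```

Emit:
{"api": "arm_command", "payload": {"moves": [[0,0,-0.8,0,0,0],[0,0,-0.8,0,0,0],[0,0,0,0,0,0]]}}

```text
clock: 15.88
ee_pos: [0.5725, -0.0093, 0.1348]
tool_rot: [-0.656, 0.017, -0.016, 0.754]
contact_force: [-1.8, -3.3, 6.0]
finger_gap: 0.0002
```

Emit:
{"api": "arm_command", "payload": {"moves": [[0,0,-0.8,0,0,0],[0,0,-0.8,0,0,0],[0,0,0,0,0,0]]}}

```text
clock: 16.13
ee_pos: [0.5726, -0.0093, 0.1332]
tool_rot: [-0.656, 0.017, -0.016, 0.754]
contact_force: [-0.2, -2.5, 6.7]
finger_gap: 0.0004
```

Emit:
{"api": "arm_command", "payload": {"moves": [[0,0,-0.8,0,0,0],[0,0,-0.8,0,0,0],[0,0,0,0,0,0]]}}

```text
clock: 16.38
ee_pos: [0.5726, -0.0093, 0.1316]
tool_rot: [-0.656, 0.017, -0.016, 0.754]
contact_force: [-1.4, -3.5, 5.9]
finger_gap: -0.0002
```

Emit:
{"api": "arm_command", "payload": {"moves": [[0,0,-0.8,0,0,0],[0,0,-0.8,0,0,0],[0,0,0,0,0,0]]}}

```text
clock: 16.63
ee_pos: [0.5726, -0.0093, 0.13]
tool_rot: [-0.656, 0.017, -0.016, 0.754]
contact_force: [-1.0, -4.3, 6.8]
finger_gap: -0.0002
```

Emit:
{"api": "arm_command", "payload": {"moves": [[0,0,-0.8,0,0,0],[0,0,-0.8,0,0,0],[0,0,0,0,0,0]]}}

```text
clock: 16.88
ee_pos: [0.5726, -0.0094, 0.1284]
tool_rot: [-0.656, 0.017, -0.016, 0.754]
contact_force: [-0.4, -4.1, 7.0]
finger_gap: 0.0
```

Emit:
{"api": "arm_command", "payload": {"moves": [[0,0,-0.8,0,0,0],[0,0,-0.8,0,0,0],[0,0,0,0,0,0]]}}

```text
clock: 17.13
ee_pos: [0.5727, -0.0095, 0.127]
tool_rot: [-0.656, 0.017, -0.016, 0.754]
contact_force: [-0.7, -4.7, 8.9]
finger_gap: 0.0002
```

Emit:
{"api": "arm_command", "payload": {"moves": [[0,0,-0.8,0,0,0],[0,0,-0.8,0,0,0],[0,0,0,0,0,0]]}}

```text
clock: 17.38
ee_pos: [0.5727, -0.0096, 0.1256]
tool_rot: [-0.656, 0.017, -0.016, 0.754]
contact_force: [-2.5, -5.9, 10.1]
finger_gap: -0.0001
```

The bite begins at about z=0.128 (lever angle ≈0.06), and the push is now climbing. I'll take 1.6 mm more, to about 13 N.

Emit:
{"api": "arm_command", "payload": {"moves": [[0,0,-0.5,0,0,0],[0,0,-0.5,0,0,0],[0,0,0,0,0,0]]}}

```text
clock: 17.63
ee_pos: [0.5727, -0.0096, 0.1247]
tool_rot: [-0.656, 0.017, -0.016, 0.754]
contact_force: [-2.7, -6.4, 12.1]
finger_gap: 0.0004
```

Emit:
{"api": "arm_command", "payload": {"moves": [[0,0,-0.4,0,0,0],[0,0,-0.4,0,0,0],[0,0,0,0,0,0]]}}

```text
clock: 17.88
ee_pos: [0.5728, -0.0097, 0.1241]
tool_rot: [-0.656, 0.017, -0.016, 0.754]
contact_force: [-3.5, -8.1, 14.8]
finger_gap: -0.0003
```

Emit:
{"api": "arm_command", "payload": {"moves": [[0,0,0,0,0,0]]}}

```text
clock: 17.97
ee_pos: [0.5728, -0.0097, 0.1241]
tool_rot: [-0.656, 0.017, -0.016, 0.754]
contact_force: [-3.2, -6.5, 13.0]
finger_gap: 0.0002
```

Emit:
{"api": "arm_command", "payload": {"moves": [[0,0,0,0,0,0]]}}

```text
clock: 18.05
ee_pos: [0.5728, -0.0097, 0.1241]
tool_rot: [-0.656, 0.017, -0.016, 0.754]
contact_force: [-2.7, -8.3, 14.1]
finger_gap: -0.0003
```

Emit:
{"api": "arm_command", "payload": {"moves": [[0,0,0,0,0,0]]}}

```text
clock: 18.13
ee_pos: [0.5728, -0.0097, 0.1241]
tool_rot: [-0.656, 0.017, -0.016, 0.754]
contact_force: [-3.9, -6.8, 15.0]
finger_gap: 0.0001
```

The push averages about 14 N, so the foot load is about 15-16 N, firm and below the 24 N limit. I'll lift off straight up.

Emit:
{"api": "arm_command", "payload": {"moves": [[0,-0.2,1,0,0,0],[0,-0.3,2,0,0,0],[0,0,5,0,0,0],[0,0,15,0,0,0],[0,-15,25,0,0,0],[0,-30,25,0,0,0],[0,-30,20,0,0,0],[0,-35,0,0,0,0]]}}

```text
clock: 18.8
ee_pos: [0.5732, -0.12, 0.2201]
tool_rot: [-0.656, 0.015, -0.017, 0.754]
contact_force: [-0.1, -0.3, 0.7]
finger_gap: 0.0
```

Emit:
{"api": "arm_command", "payload": {"moves": [[0,-35,0,0,0,0],[0,-35,0,0,0,0],[0,-20,0,0,0,0],[0,0,0,0,0,0]]}}

```text
clock: 19.13
ee_pos: [0.5718, -0.2128, 0.2158]
tool_rot: [-0.656, 0.019, -0.017, 0.754]
contact_force: [0.1, -0.4, 0.5]
finger_gap: -0.0
```

Run:
```python
from h import *
s=optics.camera("scene")[:,:,::-1]; t=optics.camera("top")[:,:,::-1]
cv2.imwrite("pics/s11.png",cv2.resize(s[110:230,220:340],None,fx=5,fy=5,interpolation=cv2.INTER_CUBIC))
cv2.imwrite("pics/t11.png",t); cv2.imwrite("pics/s11f.png",s)
cv2.imwrite("pics/t11c.png",cv2.resize(t[160:225,165:335],None,fx=4.4,fy=4.4,interpolation=cv2.INTER_CUBIC))
s=status.sense();print(s['clock'],s['ee_pos'],s['contact_force'])
```

```text
19.2333 [ 0.571826   -0.20949065  0.21559765] [ 0.4103146   0.3192719  -0.92723136]
```

View pics/s11.png

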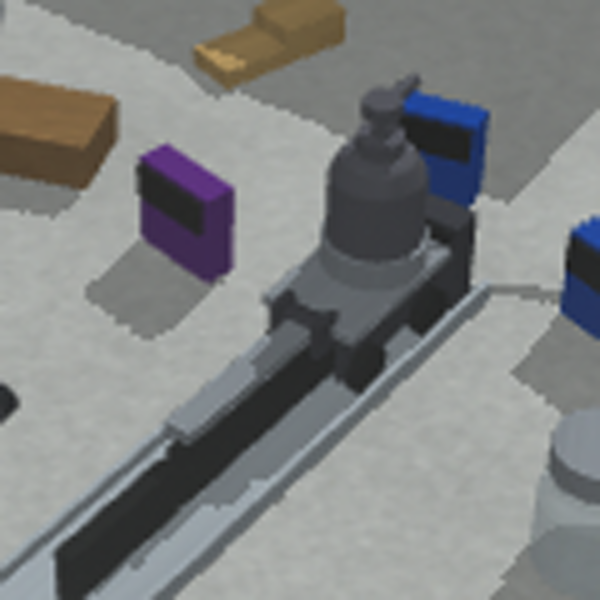

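View pics/t11c.png

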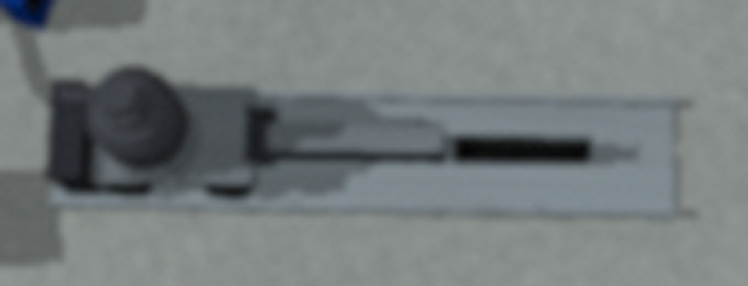

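View pics/s11f.png

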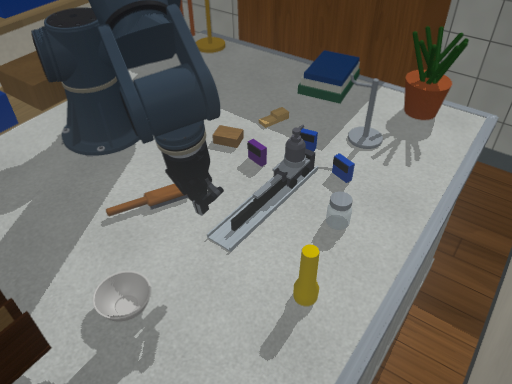

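Run:
```python
from h import *
g=lambda p:cv2.cvtColor(cv2.imread(p),cv2.COLOR_BGR2GRAY).astype(np.float32)
a,b=g("pics/s9f.png"),g("pics/s11f.png"); sl=np.s_[120:175,275:325]
print("scene shift px",cv2.phaseCorrelate(a[sl].copy(),b[sl].copy()))
sl=np.s_[170:215,170:225]; a,b=g("pics/t9f.png"),g("pics/t11.png"); print("top",cv2.phaseCorrelate(a[sl].copy(),b[sl].copy()))
d=cv2.absdiff(g("pics/top0.png")*g("pics/t11.png").mean()/g("pics/top0.png").mean(),g("pics/t11.png"))
m=(d>40).astype(np.uint8); n,_,st,_=cv2.connectedComponentsWithStats(m)
print([tuple(x) for x in st[1:] if x[4]>6])
```

```text
scene shift px ((0.014702750477969317, -0.023171313335499377), 1.0162405789693196)
top ((0.09203811253606631, 0.6059826978841194), 0.9980369624385127)
[(np.int32(105), np.int32(87), np.int32(388), np.int32(297), np.int32(41841)), (np.int32(231), np.int32(175), np.int32(100), np.int32(24), np.int32(910)), (np.int32(189), np.int32(176), np.int32(16), np.int32(6), np.int32(58)), (np.int32(184), np.int32(181), np.int32(5), np.int32(20), np.int32(47)), (np.int32(221), np.int32(184), np.int32(7), np.int32(6), np.int32(36)), (np.int32(196), np.int32(191), np.int32(9), np.int32(6), np.int32(18)), (np.int32(207), np.int32(191), np.int32(14), np.int32(4), np.int32(54)), (np.int32(225), np.int32(191), np.int32(8), np.int32(4), np.int32(27)), (np.int32(274), np.int32(192), np.int32(25), np.int32(4), np.int32(66)), (np.int32(222), np.int32(196), np.int32(4), np.int32(2), np.int32(7)), (np.int32(235), np.int32(196), np.int32(60), np.int32(11), np.int32(466)), (np.int32(193), np.int32(202), np.int32(5), np.int32(2), np.int32(8)), (np.int32(212), np.int32(202), np.int32(10), np.int32(3), np.int32(24
[... 383 characters left out ...]
int32(332), np.int32(8), np.int32(7), np.int32(22)), (np.int32(457), np.int32(335), np.int32(6), np.int32(5), np.int32(11)), (np.int32(465), np.int32(335), np.int32(11), np.int32(9), np.int32(34)), (np.int32(393), np.int32(337), np.int32(5), np.int32(4), np.int32(10)), (np.int32(462), np.int32(337), np.int32(4), np.int32(5), np.int32(9)), (np.int32(340), np.int32(338), np.int32(6), np.int32(3), np.int32(7)), (np.int32(446), np.int32(344), np.int32(7), np.int32(7), np.int32(13)), (np.int32(451), np.int32(345), np.int32(11), np.int32(12), np.int32(27)), (np.int32(451), np.int32(356), np.int32(5), np.int32(5), np.int32(10)), (np.int32(449), np.int32(363), np.int32(4), np.int32(4), np.int32(8))]
```

```bash
python3 -c "
from station import job
print(job.sign_off())"
```

```text
the job is handed in; nothing more can be done
None
```

I released the brake, rolled the carriage onto the dark steel stop and locked the brake there. I handed the job in at about 19 s of the 59 s allowed; no verdict is reported.

**What I did**
- **Brake release:** I pinched the lever and lifted it until its upper end stop was felt, with Fz rising to 21 N. The pictures show the carriage had not moved before that.
- **Roll:** I rolled it 114 mm, creeping over the last part. Contact with the stop showed as a jump of about 7 N.
- **Lowering:** I brought the lever down along its arc with a light push towards the stop, then let go at about 0.2 rad.
- **Bite:** With the fingertips shut, I pressed at lever_tip. The brake bit at about 0.06 rad and I stopped at a push of about 14 N. By the given formula that puts about 15–16 N on the foot, which is above firm and below the 24 N limit.

**Last checks**
- **Carriage:** The scene picture shows the carriage did not shift during the final press (0.03 px or less). The top picture gave a 0.6 px shift across the rail, which I put down to lighting. The front edge looks flush with the stop in both views.
- **Lever and gripper:** The lever stayed down after I let go, and the gripper was clear with contact forces near zero.
- **Other objects:** They look unmoved to the eye in the last scene picture. The before-and-after picture difference was too cluttered by the arm and its shadow to confirm that in numbers.
- **Foot load:** This comes from the measured push only; I could not measure it after letting go.

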